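# Snap the lid onto a sharps container and keep it pressed home

### The arm

A 6-joint arm with a two-finger parallel gripper is mounted at the origin on a cart in front of the work surface, level with it; the furniture and walls round the work are solid. World frame = base frame: x ahead of the robot, y to its left, z up, the work surface at z = 0. Lengths are in m, angles in rad, forces in N, time in s.
With the tool pointing down it reaches from about 0.25 to 0.775 m from the base axis. Payload 4 kg.
Tool frame: the origin (TCP) lies at the centre of the arm's flange, where the gripper is bolted on; the fingertips stand 199 mm ahead of it and the grasp point (between the pads) lies 180 mm ahead of it (robot.tcp_to_tips is the z of the fingertips in the tool frame, in m); z points along the fingers, y is the line along which they close (so a half turn about z gives the same grasp; the last joint's range is limited). The gripper opens to 94 mm and grips with 3 to 60 N. Pads are 16 mm wide; open, the fingers measure 119 mm over their backs; the gripper's body (75 mm by 177 mm) begins 78 mm behind the grasp point.
Start: joints at [-1.215, 0.087, 1.371, -0, 1.684, -0.103], TCP at [0.244, -0.493, 0.405] pointing down, gripper open.
Joint ranges: [-3.1, 3.1], [-0.76, 2.03], [0.27, 2.55], [-1.08, 4.22], [0.17, 2.65], [-2.57, 2.57]. Speed limits (rad/s): [2.79, 2.79, 3.14, 3.14, 3.14, 3.14].

### API

Orientations are given as [roll, pitch, yaw] about the fixed x, y, z axes, in that order (R = Rz(yaw) Ry(pitch) Rx(roll)).
In Python, from bench import robot gives the robot as it stands.
- The arm moves only by the tool play_rows, never from a script. Its arguments are lists of equal length, an entry for each row: "translation": the shift along the tool's x, y, z scaled (see below), a list of three; "twist": the turn, a rotation vector about the tool's x, y, z scaled (see below), a list of three; "gripper": the opening, from -1 (shut) to 1 (fully open). A call has 1 to 8 rows; each row shifts and turns the commanded pose from where the row before left it, along the tool's axes as they then stand; what a row does not reach is not made up. The controller multiplies each number of a shift by 0.04 m and each number of a turn by 0.1 rad. A row lasts 1/10 s, in which the tool goes at most 50 mm and 8.59 degrees, less where a joint would pass 70% of its speed; a pose out of reach is approached as far as the arm can. A call with a number of a shift or a turn outside -1 to 1 is refused whole. A call with a gripper value outside its range is refused whole. The fingers move at their own pace and stop on an object; the grip force is fixed at half the most. Time passes only in rows, so rows that do not move let the fingers close. It gives the time, the measured TCP pose, the force, the opening and the grip force at its end, in the units of the state.
- robot.get_obs(): the state, without advancing time (a new reading comes with each control period).
- robot.snapshot(name): name is "side" or "top"; returns the picture (384x512x3 uint8, red, green, blue); there is no depth.
- robot.camera_model(name): a dict with "camera_matrix" (3x3 intrinsics, pixels), "k1" (the pictures are not rectified: a ray, as slopes to the right and down, at radius r is drawn at 1 + k1 r^2 times it, then the intrinsics apply), "rvec" (rotation vector, rad) and "tvec" (3), from world to camera coordinates, as OpenCV has them. Camera axes: x right, y down, z forward; pixel columns grow to the right and rows downward; lengths in m; the calibration is good to about 2 mm. A picture is of the moment at which its call begins. camera_model takes no time and is no camera call.
- robot.close_job(): hands the job in; it is judged then, once.
Trained networks look in the newest picture that a camera, given by its name, has taken for a name from the list of things; names that differ only in an ending like _2 or _b are one class to them, and where a whole thing is asked for, a point or a joint stands for the part that bears it (a point fixed in the world has none). Each returns a list of dicts, best first, with "score" (0 to 1); they miss things now and then, are a little off and sometimes report something else, mostly with a low value. They report only what shows in the picture. A call takes as long as a camera call. They do not tell look-alikes from the thing itself.
- robot.recognise(name, camera): "centre" ([x, y, z] in m, in world coordinates, good to about 4 mm: the middle of the surface that is visible of it).
- robot.spot_point(name, camera): "centre" ([x, y, z] in m, in world coordinates, good to about 4 mm: a listed point, or the origin of a listed thing).
The state is a dict: "time": time; "joint_positions": joint angles; "qvel": joint speeds; "joint_torque": joint torques, N m; "tool_pos": TCP position; "ee_rot": TCP orientation; "wrist_force": force on the tool from outside, world axes, zero at the start; "wrist_torque": the same for the moment, N m; "width": finger opening in m; "finger_force": force on a finger pad.
Only numpy, scipy, OpenCV 4.12 (cv2) and the standard library are available. Lean on these libraries where they do the work, as an engineer would, in place of code of your own. Each camera call takes 0.05 s, during which the arm holds its last target. There are 200 camera calls.

### The job

The sharps container on the desk is still open and its lid lies loose beside it. Take the lid by its raised collar, turn it so that the notch in its edge meets the upright rib on the container's rim, and press it down level until both side clips snap over it and it sits fully home on the rim; leave the things around it alone. Do not let go or back off afterwards: the program finishes while the gripper is still on the lid, holding it down with a firm push.

Things in the scene. Friction and masses are not known exactly. Their poses are not given: they have to be found in the camera images.
- tub: open sharps container of white plastic, fixed in a flat steel desk bracket (118 x 150 mm): outer 100 mm (its x) by 124 mm (its y), rim 100 mm above the desk, walls 3 mm, opening 94 x 118 mm. Origin: centre of the underside, on the desk, z up. It has a rib on its +x side and a sprung grey clip on each y side; the clips reach 19 mm above the rim and to 71 mm from the centre
- rim (a point): centre of the container's open top, level with its rim, 100 mm above the desk; axes as the container's. The underside of the lid's plate comes to rest on the rim
- rib (a point): top of the container's upright rib, in the middle of its +x side, 50 mm from the centre: 24 mm wide (y), 5.5 mm thick (x), standing 13 mm above the rim. The lid's notch goes over it; the other way round the lid cannot seat
- lid: loose grey lid, 0.1 kg, lying right side up on the desk: plate 104 mm (its x) by 128 mm (its y), 5 mm thick (3 mm along its two y edges), on a skirt 16 mm deep that enters the opening with 2 mm play all round (5 mm at its foot). Origin: centre of the skirt's foot, z up; plate top 21 mm above it. Home on the container, its axes point as the container's and its origin is 84 mm above the container's
- collar (a point): centre of the top of the lid's collar, 47 mm above the lid's origin; axes as the lid's. The collar is a hollow upright rectangle in the middle of the lid, 44 mm (x) by 60 mm (y), 26 mm high, walls 6 mm: the place to grip it, across its 44 mm
- notch (a point): middle of the notch in the lid's +x edge, level with the plate's top: 28 mm wide (y), 6 mm deep (x)
- clip_left (a joint): sprung clip on the container's +y side, 30 mm wide, rad: 0 upright (at rest, or hooked over the lid), about 0.1 while pushed outward by the lid's edge. The lid meets the clips' slopes about 12 mm above its seat; the push needed rises to 12 to 20 N about 5 mm above the seat, then drops to half or less as the edge passes the hooks; 1 to 2 mm above the seat they spring back over it
- clip_right (a joint): the same kind of clip on the container's -y side
- bottle: bystander: small white dropper bottle, 34 x 34 x 70 mm, standing; origin at the centre of its underside; leave it alone
- timer: bystander: flat white count-down timer lying on its back, 64 x 64 x 18 mm; origin at the centre of its underside; leave it alone
- iodine_jar: bystander: dark jar with a white screw cap, 59 mm across and 77 mm high, standing on the open desk (its like in the tray is fixed); origin at the centre of its underside; leave it alone
Things that resemble listed ones, but are neither listed nor needed, are in the scene too. Several things have the shape of the tub; the one meant has the colours described above.

How it is judged:
By the outcome, as a careful person would: the job done as asked, in the order asked, and still so for the second after the job is handed in, while the arm keeps its last pose, push and grip.
It also fails if it takes over 45 s, if anything falls off the work surface, if the arm or the gripper's body presses on something with over 40 N, if the wrist force passes 120 N, or if a joint passes its speed limit or range.

## Working session

There is one attempt and no reset: what is moved stays moved. The work goes in short steps, Python scripts to look and compute and a tool call to move; the robot and the scene stay as the last step left them, time stands still between calls to the robot, and variables do not carry over. Pictures are saved under pics/ and viewed, at most 10 in all, crops included, and the job is handed in when it is done.

Besides the shell and the picture viewer there is one more tool, called after "Call:" as name(argument=value, ...) on one line, values as JSON. play_rows: Moves the arm, as the interface text tells. Its arguments: {"type":"object","properties":{"translation":{"type":"array","items":{"type":"array","items":{"type":"number","minimum":-1,"maximum":1}}},"twist":{"type":"array","items":{"type":"array","items":{"type":"number","minimum":-1,"maximum":1}}},"gripper":{"type":"array","items":{"type":"number"}}},"required":["translation","twist","gripper"]}

```bash
mkdir -p pics; ls; cat > h.py <<'E'
import numpy as np, cv2
from bench import robot
from scipy.spatial.transform import Rotation as Ro
def snap(n,f):
    im=robot.snapshot(n); cv2.imwrite('pics/'+f,im[:,:,::-1]); return im
def cam(n):
    m=robot.camera_model(n); R=cv2.Rodrigues(np.array(m['rvec'],float))[0]; return np.array(m['camera_matrix'],float),m['k1'],R,np.array(m['tvec'],float).ravel()
def proj(n,P):
    K,k,R,t=cam(n); c=np.atleast_2d(P)@R.T+t; s=c[:,:2]/c[:,2:]; s=s*(1+k*(s**2).sum(1,keepdims=True)); return s@K[:2,:2].T+K[:2,2]
def ray(n,px):
    K,k,R,t=cam(n); d=np.linalg.solve(K,np.array([px[0],px[1],1.]))[:2]; s=d.copy()
    for _ in range(30): s=d/(1+k*(s@s))
    v=R.T@np.array([*s,1]); return -R.T@t, v/np.linalg.norm(v)
def onz(n,px,z):
    o,v=ray(n,px); return o+v*(z-o[2])/v[2]
def tri(a,pa,b,pb):
    A=np.zeros((3,3));B=np.zeros(3); 
    for n,p in((a,pa),(b,pb)):
        o,v=ray(n,p); M=np.eye(3)-np.outer(v,v); A+=M;B+=M@o
    return np.linalg.solve(A,B)
E
python3 - <<'E'
from h import *
for n in('top','side'):
    snap(n,n+'0.png')
    o=ray(n,(256,192)); print(n,o[0].round(3),o[1].round(2))
    for k in ('tub','rim','rib','lid','collar','notch'):
        for f in('recognise','spot_point'):
            try: r=getattr(robot,f)(k,n)
            except Exception as e: print(k,f,e); continue
            for d in r[:4]: print(k,f,np.round(d['centre'],3),round(d['score'],2),proj(n,d['centre']).round()[0])
print(robot.get_obs())
E
```

```text
pics
top [ 0.426 -0.125  1.006] [ 0.15 -0.01 -0.99]
tub recognise [0.568 0.112 0.006] 0.82 [172. 198.]
tub recognise [ 0.497 -0.137  0.008] 0.74 [258. 220.]
tub recognise [ 0.482 -0.347  0.019] 0.44 [332. 223.]
tub spot_point [ 0.564  0.106 -0.001] 0.88 [175. 199.]
tub spot_point [ 0.496 -0.135  0.001] 0.64 [257. 221.]
rim recognise [0.564 0.119 0.013] 0.72 [169. 199.]
rim recognise [ 0.63  -0.258  0.077] 0.67 [301. 168.]
rim recognise [ 0.501 -0.132  0.009] 0.64 [256. 218.]
rim spot_point [0.563 0.111 0.103] 0.84 [164. 195.]
rim spot_point [ 0.496 -0.137  0.096] 0.59 [259. 218.]
rib recognise [0.564 0.114 0.01 ] 0.97 [171. 199.]
rib recognise [ 0.493 -0.132  0.003] 0.59 [256. 221.]
rib spot_point [0.608 0.123 0.114] 0.93 [159. 177.]
rib spot_point [ 0.544 -0.126  0.112] 0.66 [254. 199.]
rib spot_point [ 0.434 -0.328  0.019] 0.63 [326. 240.]
lid recognise [ 0.481 -0.347  0.021] 0.86 [332. 223.]
lid spot_point [ 0.481 -0.351  0.051] 0.58 [336. 222.]
collar recognise [ 0.483 -0.351  0.024] 0.84 [334. 222.]
collar spot_point [ 0.486 -0.354  0.049] 0.66 [337. 221.]
collar spot_point [ 0.
[... 1322 characters left out ...]
4. 186.]
{'time': 1.3, 'joint_positions': array([-1.21510968e+00,  8.72092940e-02,  1.37068902e+00, -2.20464932e-05,
        1.68361668e+00, -1.03112135e-01]), 'qvel': array([ 0.00093261,  0.00076422, -0.00044589,  0.00074872, -0.00188706,
       -0.00033352]), 'joint_torque': array([ 4.13034268e-04, -3.40038872e+01, -3.02591157e+01,  7.18529639e-02,
        2.38175673e-02,  1.43020580e-05]), 'tool_pos': array([ 0.24356677, -0.49312991,  0.40470637]), 'ee_rot': array([3.14151767e+00, 2.97825349e-05, 4.58796295e-01]), 'wrist_force': array([-0.05242879, -0.69683029, -0.19907482]), 'wrist_torque': array([ 0.04371303,  0.08731562, -0.06502032]), 'finger_force': 0.0, 'width': 0.09365862276595442}
```

View pics/top0.png

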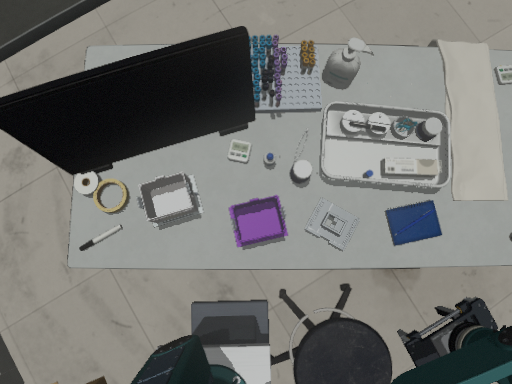

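View pics/side0.png

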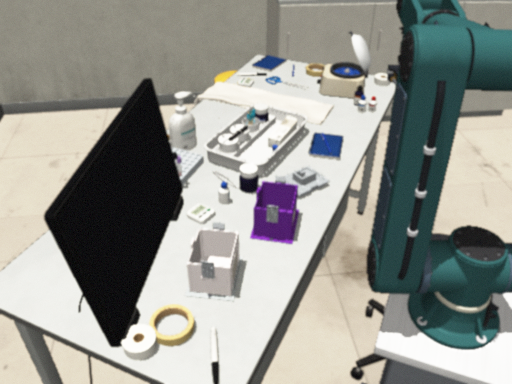

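```bash
python3 - <<'E'
from h import *
im=cv2.imread('pics/top0.png')
a=cv2.resize(im[165:245,130:210],(400,400),interpolation=cv2.INTER_CUBIC)
b=cv2.resize(im[190:255,300:365],(390,400),interpolation=cv2.INTER_CUBIC)
cv2.imwrite('pics/c1.png',np.hstack([a,b]))
for p in [(255,130),(76,172),(58,168),(248,28)]: print(p,onz('top',p,0.0).round(3),onz('top',p,0.1).round(3),onz('top',p,0.4).round(3))
print(cam('top')[0])
E
```

```text
(255, 130) [ 0.77  -0.136  0.   ] [ 0.735 -0.135  0.1  ] [ 0.633 -0.131  0.4  ]
(76, 172) [0.655 0.407 0.   ] [0.632 0.354 0.1  ] [0.564 0.195 0.4  ]
(58, 168) [0.669 0.464 0.   ] [0.645 0.406 0.1  ] [0.572 0.23  0.4  ]
(248, 28) [ 1.116 -0.122  0.   ] [ 1.047 -0.123  0.1  ] [ 0.841 -0.123  0.4  ]
[[346.68224173   0.         256.8946729 ]
 [  0.         346.68224173 189.74738251]
 [  0.           0.           1.        ]]
```

View pics/c1.png

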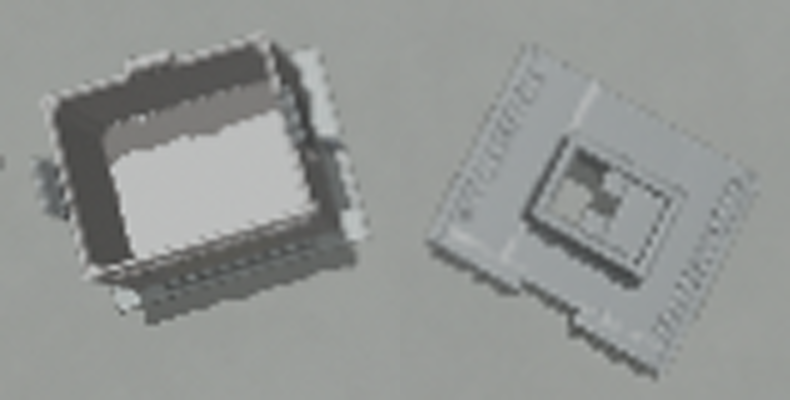

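```bash
python3 - <<'E'
from h import *
top=[tri('top',a,'side',b) for a,b in [((248,28),(148,82)),((255,125),(183,190)),((73,172),(130,410))]]
print('monitor',np.round(top,3))
g={'rim':(.563,.109,.1),'rib':(.611,.121,.113),'collar':(.482,-.352,.048),'notch':(.438,-.326,.02)}
for k,v in g.items():
    for n in('top','side'):
        L=[]
        for _ in range(5):
            if _%2==0: robot.snapshot(n)
            for d in robot.spot_point(k,n):
                if np.linalg.norm(np.array(d['centre'])-v)<.03: L.append(d['centre'])
        L=np.array(L); print(k,n,len(L),L.mean(0).round(4) if len(L) else '',L.std(0).round(4) if len(L) else '')
def fit(C,z,w,h):
    P=np.array([onz('top',p,z)[:2] for p in C]); c=P.mean(0)
    return P.round(4),c.round(4)
C=np.array([(525,45),(755,178),(660,375),(432,238)],float); C[:,0]=(C[:,0]-400)/6+300-.4; C[:,1]=C[:,1]/6.154+190-.4
print(fit(C,.021,0,0))
T=np.array([(50,105),(268,40),(318,212),(95,278)],float)/5+[130-.4,165-.4]
print(fit(T,.1,0,0))
E
```

```text
monitor [[ 0.857 -0.124  0.372]
 [ 0.779 -0.134  0.034]
 [ 0.641  0.456 -0.102]]
rim top 5 [0.5629 0.1133 0.1035] [0.0013 0.0007 0.0008]
rim side 5 [0.5626 0.1053 0.0997] [0.0007 0.0021 0.0012]
rib top 5 [0.6112 0.1216 0.1127] [0.0016 0.0009 0.0005]
rib side 5 [0.6134 0.1196 0.1126] [0.0006 0.0009 0.0013]
collar top 5 [ 0.4849 -0.3522  0.048 ] [0.0008 0.0008 0.0006]
collar side 5 [ 0.4776 -0.3518  0.0475] [0.0016 0.0002 0.0013]
notch top 5 [ 0.4388 -0.3265  0.017 ] [0.0009 0.0005 0.0008]
notch side 5 [ 0.4403 -0.3228  0.022 ] [0.0004 0.0005 0.0013]
(array([[ 0.5571, -0.3184],
       [ 0.4916, -0.4255],
       [ 0.4028, -0.374 ],
       [ 0.4686, -0.2692]]), array([ 0.48  , -0.3468]))
(array([[0.5899, 0.1772],
       [0.622 , 0.0604],
       [0.5289, 0.0335],
       [0.4971, 0.1511]]), array([0.5595, 0.1055]))
```

```bash
cat >> h.py <<'E'
def plan(pos,yaw_deg,n):
    """rows (round numbers) from measured pose to TCP pos, tool down, given yaw"""
    o=robot.get_obs(); p=np.array(o['tool_pos']); R=Ro.from_euler('xyz',o['ee_rot'])
    T=Ro.from_euler('xyz',[np.pi,0,np.radians(yaw_deg)])
    pos=np.array(pos,float); rv=(R.inv()*T).as_rotvec()
    print('need',(R.inv().apply(pos-p)).round(4),'rotvec',rv.round(3),'t',o['time'])
    tr=[];tw=[]
    for i in range(n):
        d=R.inv().apply((pos-p)/(n-i))/.04; w=(R.inv()*T).as_rotvec()/(n-i)/.1
        d=d.round(2);w=w.round(2); tr.append(d.tolist());tw.append(w.tolist())
        p=p+R.apply(d*.04); R=R*Ro.from_rotvec(w*.1)
    print('tr',tr,'\ntw',tw,'\nmax',np.abs(tr).max(),np.abs(tw).max(),'q6end',np.degrees(np.arctan2(pos[1],pos[0]))+90-yaw_deg)
E
python3 -c "
from h import *
plan([.481,-.350,.30],59,8)"
```

```text
need [ 0.2762 -0.0232  0.1047] rotvec [ 0.    -0.    -0.571] t 4.5
tr [[0.86, -0.07, 0.33], [0.87, -0.01, 0.33], [0.86, 0.05, 0.33], [0.86, 0.11, 0.33], [0.85, 0.17, 0.32], [0.84, 0.23, 0.33], [0.81, 0.3, 0.32], [0.79, 0.35, 0.33]] 
tw [[0.0, -0.0, -0.71], [0.0, 0.0, -0.71], [0.0, 0.0, -0.71], [0.0, 0.0, -0.72], [0.0, 0.0, -0.71], [0.0, 0.0, -0.72], [0.0, 0.0, -0.71], [0.0, 0.0, -0.72]] 
max 0.87 0.72 q6end -5.041536227359472
```

Call:
play_rows(translation=[[0.86,-0.07,0.33],[0.87,-0.01,0.33],[0.86,0.05,0.33],[0.86,0.11,0.33],[0.85,0.17,0.32],[0.84,0.23,0.33],[0.81,0.3,0.32],[0.79,0.35,0.33]], twist=[[0,0,-0.71],[0,0,-0.71],[0,0,-0.71],[0,0,-0.72],[0,0,-0.71],[0,0,-0.72],[0,0,-0.71],[0,0,-0.72]], gripper=[1,1,1,1,1,1,1,1])

```text
time: 5.3
tool_pos: [0.4821, -0.3493, 0.2995]
ee_rot: [3.141, 0.0, 1.033]
wrist_force: [-0.3, -0.6, 0.5]
width: 0.0939
finger_force: 0.0
```

Call:
play_rows(translation=[[0,0,0.7],[0,0,0.6],[0,0,0.4],[0,0,0.16],[0,0,0]], twist=[[0,0,0],[0,0,0],[0,0,0],[0,0,0],[0,0,0]], gripper=[1,1,1,1,1])

```text
time: 5.8
tool_pos: [0.4807, -0.3501, 0.2244]
ee_rot: [-3.139, -0.0, 1.03]
wrist_force: [-0.6, 0.7, 0.3]
width: 0.0939
finger_force: 0.0
```

Call:
play_rows(translation=[[0,0,0],[0,0,0],[0,0,0],[0,0,0],[0,0,0],[0,0,0]], twist=[[0,0,0],[0,0,0],[0,0,0],[0,0,0],[0,0,0],[0,0,0]], gripper=[-1,-1,-1,-1,-1,-1])

```text
time: 6.4
tool_pos: [0.4809, -0.3502, 0.2257]
ee_rot: [3.141, 0.0, 1.03]
wrist_force: [-0.1, 0.6, 0.5]
width: 0.0493
finger_force: 0.0
```

Call:
play_rows(translation=[[0,0,0],[0,0,0],[0,0,0]], twist=[[0,0,0],[0,0,0],[0,0,0]], gripper=[-1,-1,-1])

```text
time: 6.7
tool_pos: [0.4809, -0.3502, 0.2256]
ee_rot: [-3.142, 0.0, 1.03]
wrist_force: [-0.0, -0.2, 0.7]
width: 0.0437
finger_force: 30.0
```

Call:
play_rows(translation=[[0,0,-0.3],[0,0,-0.2],[0,0,0],[0,0,0],[0,0,0],[0,0,0],[0,0,0],[0,0,0]], twist=[[0,0,0],[0,0,0.6],[0,0,1],[0,0,1],[0,0,1],[0,0,1],[0,0,1],[0,0,1]], gripper=[-1,-1,-1,-1,-1,-1,-1,-1])

```text
time: 7.5
tool_pos: [0.481, -0.3503, 0.2462]
ee_rot: [3.141, -0.0, 0.366]
wrist_force: [-0.2, 0.1, -1.3]
width: 0.0438
finger_force: 30.0
```

Call:
play_rows(translation=[[0,0,0],[0,0,0],[0,0,0.2],[0,0,0.2],[0,0,0.1],[0,0,0]], twist=[[0,0,1],[0,0,1],[0,0,1],[0,0,0],[0,0,0],[0,0,0]], gripper=[-1,-1,-1,-1,-1,-1])

```text
time: 8.1
tool_pos: [0.481, -0.3502, 0.2256]
ee_rot: [-3.142, 0.0, 0.072]
wrist_force: [0.6, -1.2, -1.0]
width: 0.0438
finger_force: 30.0
```

Call:
play_rows(translation=[[0,0,0],[0,0,0],[0,0,0],[0,0,0],[0,0,0],[0,0,0],[0,0,0],[0,0,-0.15]], twist=[[0,0,0],[0,0,0],[0,0,0],[0,0,0],[0,0,0],[0,0,0],[0,0,0],[0,0,0]], gripper=[1,1,1,1,1,1,1,1])

```text
time: 8.9
tool_pos: [0.4807, -0.35, 0.2306]
ee_rot: [-3.14, 0.002, 0.07]
wrist_force: [-0.1, 0.4, -0.3]
width: 0.0936
finger_force: 0.0
```

Call:
play_rows(translation=[[0,0,0],[0,0,0],[0,0,0],[0,0,0],[0,0,0],[0,0,0],[0,0,0],[0,0,0]], twist=[[0,0,-0.98],[0,0,-0.98],[0,0,-0.98],[0,0,-0.98],[0,0,-0.98],[0,0,-0.98],[0,0,-0.98],[0,0,-0.98]], gripper=[1,1,1,1,1,1,1,1])

```text
time: 9.7
tool_pos: [0.4811, -0.3503, 0.2321]
ee_rot: [3.141, 0.0, 0.858]
wrist_force: [0.7, 0.0, 0.0]
width: 0.0939
finger_force: 0.0
```

Call:
play_rows(translation=[[0,0,0],[0,0,0],[0,0,0],[0,0,0],[0,0,0],[0,0,0],[0,0,0],[0,0,0]], twist=[[0,0,-0.98],[0,0,-0.98],[0,0,-0.98],[0,0,-0.98],[0,0,-0.98],[0,0,-0.98],[0,0,-0.98],[0,0,-0.98]], gripper=[1,1,1,1,1,1,1,1])

```text
time: 10.5
tool_pos: [0.481, -0.3503, 0.2321]
ee_rot: [3.141, 0.001, 1.642]
wrist_force: [0.1, -0.3, -0.4]
width: 0.0942
finger_force: 0.0
```

Call:
play_rows(translation=[[0,0,0],[0,0,0],[0,0,0],[0,0,0],[0,0,0],[0,0,0],[0,0,0],[0,0,0]], twist=[[0,0,-0.98],[0,0,-0.98],[0,0,-0.98],[0,0,-0.98],[0,0,-0.98],[0,0,-0.98],[0,0,-0.98],[0,0,-0.98]], gripper=[1,1,1,1,1,1,1,1])

```text
time: 11.3
tool_pos: [0.481, -0.3503, 0.2321]
ee_rot: [-3.142, 0.001, 2.426]
wrist_force: [0.5, -0.5, -0.1]
width: 0.0941
finger_force: 0.0
```

Call:
play_rows(translation=[[0,0,0],[0,0,0],[0,0,0],[0,0,0],[0,0,0],[0,0,0],[0,0,0],[0,0,0]], twist=[[0,0,-0.98],[0,0,-0.98],[0,0,-0.98],[0,0,-0.98],[0,0,-0.98],[0,0,-0.98],[0,0,-0.98],[0,0,-1]], gripper=[1,1,1,1,1,1,1,1])

```text
time: 12.1
tool_pos: [0.481, -0.3503, 0.2321]
ee_rot: [-3.141, 0.001, -3.071]
wrist_force: [0.2, -1.3, 0.6]
width: 0.0944
finger_force: 0.0
```

Call:
play_rows(translation=[[0,0,0.15],[0,0,0],[0,0,0],[0,0,0],[0,0,0],[0,0,0],[0,0,0],[0,0,0]], twist=[[0,0,0],[0,0,0],[0,0,0],[0,0,0],[0,0,0],[0,0,0],[0,0,0],[0,0,0]], gripper=[1,1,-1,-1,-1,-1,-1,-1])

```text
time: 12.9
tool_pos: [0.481, -0.3502, 0.2256]
ee_rot: [-3.141, 0.0, -3.075]
wrist_force: [0.0, 0.2, -0.1]
width: 0.0494
finger_force: 0.0
```

Call:
play_rows(translation=[[0,0,0],[0,0,0],[0,0,0],[0,0,0]], twist=[[0,0,0],[0,0,0],[0,0,0],[0,0,0]], gripper=[-1,-1,-1,-1])

```text
time: 13.3
tool_pos: [0.4809, -0.3502, 0.2255]
ee_rot: [-3.142, 0.0, -3.075]
wrist_force: [0.4, 0.2, 0.8]
width: 0.0438
finger_force: 30.0
```

Call:
play_rows(translation=[[0,0,-1],[0,0,-1],[0,0,-1],[0,0,-1],[0,0,0]], twist=[[0,0,0],[0,0,0.5],[0,0,1],[0,0,1],[0,0,1]], gripper=[-1,-1,-1,-1,-1])

```text
time: 13.8
tool_pos: [0.4814, -0.3506, 0.3935]
ee_rot: [-3.136, 0.012, 2.854]
wrist_force: [0.2, 0.5, -0.2]
width: 0.0438
finger_force: 30.0
```

```bash
python3 - <<'E'
from h import *
for k in ('collar','notch'):
    for n in('top','side'):
        robot.snapshot(n)
        L=[d for _ in range(2) for d in robot.spot_point(k,n) if d['centre'][2]>.1]
        for d in L: print(k,n,np.round(d['centre'],4),round(d['score'],2))
o=robot.get_obs(); print(o['tool_pos'],o['ee_rot'])
plan([.5605,.108,.40],105.3,16)
E
```

```text
collar top [ 0.4874 -0.3554  0.2158] 0.83
collar top [ 0.4874 -0.3554  0.2158] 0.83
collar side [ 0.4801 -0.3552  0.2085] 0.63
collar side [ 0.4801 -0.3552  0.2085] 0.63
notch top [ 0.4951 -0.3055  0.1722] 0.62
notch top [ 0.4951 -0.3055  0.1722] 0.62
notch side [ 0.4966 -0.3044  0.176 ] 0.8
notch side [ 0.4966 -0.3044  0.176 ] 0.8
[ 0.48095082 -0.35022465  0.38494607] [ 3.14123513e+00 -8.36492042e-04  2.85808805e+00]
need [ 0.0518  0.4622 -0.0148] rotvec [-0.00e+00 -1.00e-03  1.02e+00] t 14.4
tr [[0.08, 0.72, -0.02], [0.13, 0.72, -0.02], [0.17, 0.71, -0.02], [0.22, 0.69, -0.02], [0.26, 0.68, -0.02], [0.3, 0.66, -0.02], [0.35, 0.64, -0.03], [0.39, 0.62, -0.02], [0.42, 0.59, -0.03], [0.46, 0.56, -0.02], [0.5, 0.53, -0.03], [0.53, 0.5, -0.02], [0.56, 0.46, -0.03], [0.58, 0.43, -0.02], [0.61, 0.39, -0.03], [0.64, 0.35, -0.02]] 
tw [[-0.0, -0.0, 0.64], [-0.0, -0.0, 0.64], [-0.0, -0.0, 0.64], [-0.0, -0.0, 0.64], [-0.0, -0.0, 0.64], [-0.0, -0.0, 0.64], [-0.0, -0.0, 0.64], [-0.0, -0.0, 0.64], [-0.0, -0.0, 0.64], [-0.0, -0.0, 0.63], [-0.0, -0.0, 0.64], [-0.0, -0.0, 0.63], [-0.0, -0.0, 0.64], [-0.0, -0.0, 0.63], [-0.0, -0.0, 0.64], [-0.01, -0.01, 0.63]] 
max 0.72 0.64 q6end -4.393621574110526
```

Call:
play_rows(translation=[[0.08,0.72,-0.02],[0.13,0.72,-0.02],[0.17,0.71,-0.02],[0.22,0.69,-0.02],[0.26,0.68,-0.02],[0.3,0.66,-0.02],[0.35,0.64,-0.03],[0.39,0.62,-0.02]], twist=[[0,0,0.64],[0,0,0.64],[0,0,0.64],[0,0,0.64],[0,0,0.64],[0,0,0.64],[0,0,0.64],[0,0,0.64]], gripper=[-1,-1,-1,-1,-1,-1,-1,-1])

```text
time: 15.2
tool_pos: [0.5208, -0.1195, 0.3924]
ee_rot: [3.141, 0.0, 2.343]
wrist_force: [0.5, 0.8, -0.8]
width: 0.044
finger_force: 30.0
```

Call:
play_rows(translation=[[0.42,0.59,-0.03],[0.46,0.56,-0.02],[0.5,0.53,-0.03],[0.53,0.5,-0.02],[0.56,0.46,-0.03],[0.58,0.43,-0.02],[0.61,0.39,-0.03],[0.64,0.35,-0.02]], twist=[[0,0,0.64],[0,0,0.63],[0,0,0.64],[0,0,0.63],[0,0,0.64],[0,0,0.63],[0,0,0.64],[0,0,0.63]], gripper=[-1,-1,-1,-1,-1,-1,-1,-1])

```text
time: 16.0
tool_pos: [0.5608, 0.1093, 0.4004]
ee_rot: [3.141, 0.0, 1.835]
wrist_force: [0.1, -0.4, -0.2]
width: 0.044
finger_force: 30.0
```

Call:
play_rows(translation=[[0,0,0.5],[0,0,0.13],[0,0,0]], twist=[[0,0,0],[0,0,0],[0,0,0]], gripper=[-1,-1,-1])

```text
time: 16.3
tool_pos: [0.5604, 0.108, 0.3735]
ee_rot: [-3.138, -0.0, 1.838]
wrist_force: [-0.1, 0.3, -1.0]
width: 0.0439
finger_force: 30.0
```

```bash
python3 - <<'E'
from h import *
I=[]
for n in('top','side'):
    im=snap(n,n+'1.png'); c=proj(n,[.56,.108,.15])[0].astype(int); print(n,c)
    a=im[max(c[1]-50,0):,max(c[0]-50,0):][:100,:100,::-1]; I.append(cv2.resize(a,(400,400),interpolation=cv2.INTER_CUBIC))
    for k in ('collar','notch','rim','rib'):
        for d in robot.spot_point(k,n)[:3]: 
            if abs(d['centre'][1]-.11)<.1: print(k,n,np.round(d['centre'],4),round(d['score'],2))
cv2.imwrite('pics/c2.png',np.hstack(I))
o=robot.get_obs(); print(o['tool_pos'],o['ee_rot'],o['time'])
E
```

```text
top [160 193]
notch top [0.6055 0.1127 0.165 ] 0.6
rim top [0.5649 0.1111 0.102 ] 0.8
rib top [0.6084 0.1198 0.1145] 0.56
side [213 230]
collar side [0.559  0.1045 0.1992] 0.89
notch side [0.6093 0.1165 0.1722] 0.85
notch side [0.6115 0.1221 0.1144] 0.69
rim side [0.5649 0.106  0.1001] 0.75
rib side [0.6139 0.1227 0.1114] 0.79
[0.56073084 0.10797283 0.37543895] [3.14097592e+00 2.03579018e-04 1.83747934e+00] 16.8
```

View pics/c2.png

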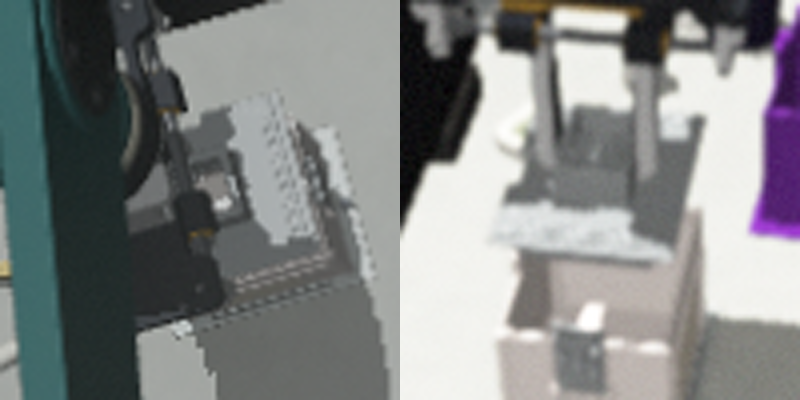

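```bash
python3 - <<'E'
from h import *
a=np.radians(15.3); ex=np.array([np.cos(a),np.sin(a)]); ey=np.array([-ex[1],ex[0]]); c=np.array([.5607,.108])
def q(l,n,p,z):
    d=onz(n,p,z)[:2]-c; print(l,n,(d@ex*1e3).round(1),(d@ey*1e3).round(1))
T=lambda x,y:(x/4+110-.4,y/4+143-.4); S=lambda x,y:((x-400)/4+163-.4,y/4+180-.4)
q('lid +x-y','top',T(278,92),.1715);q('lid -x-y','top',T(312,240),.1715)
q('lid +x+y','side',S(490,238),.1695);q('lid -x+y','side',S(672,260),.1695);q('lid -x-y','side',S(705,118),.1715)
q('tub +x+y','side',S(503,325),.1);q('tub -x+y','side',S(675,350),.1);q('tub -x-y','side',S(697,210),.1)
C=np.array([(50,105),(268,40),(318,212),(95,278)])/5+[129.6,164.6]
for p in C: q('tub','top',p,.1)
# full-res wide crop for a clean look
im=cv2.imread('pics/side1.png')[195:285,170:260]; cv2.imwrite('pics/c3.png',cv2.resize(im,(720,600),interpolation=cv2.INTER_LANCZOS4))
E
```

```text
lid +x-y top 47.8 -66.9
lid -x-y top -47.2 -63.2
lid +x+y side 49.6 58.9
lid -x+y side -52.9 62.8
lid -x-y side -52.3 -58.7
tub +x+y side 48.2 56.5
tub -x+y side -53.0 62.7
tub -x-y side -46.7 -56.5
tub top 46.4 59.0
tub top 46.6 -62.1
tub top -50.3 -63.5
tub top -50.0 58.3
```

View pics/c3.png

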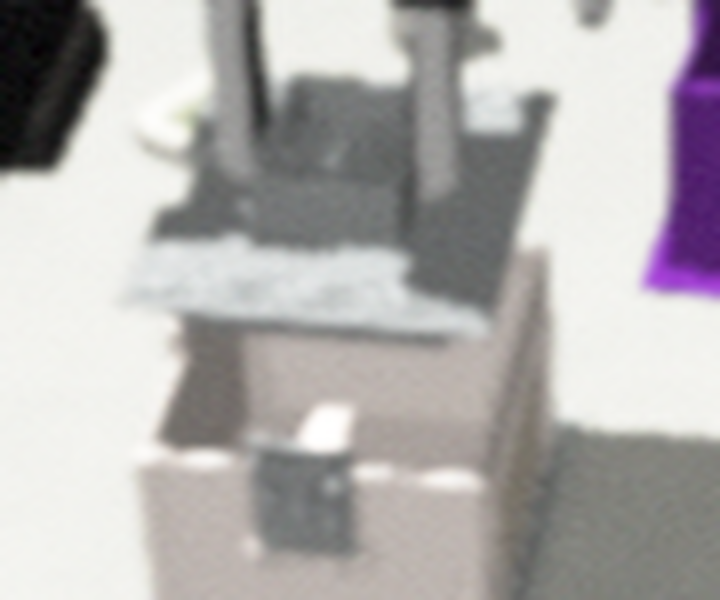

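Call:
play_rows(translation=[[0,0,0.5],[0,0,0.4],[0,0,0.25],[0,0,0]], twist=[[0,0,0],[0,0,0],[0,0,0],[0,0,0]], gripper=[-1,-1,-1,-1])

```text
time: 17.2
tool_pos: [0.5603, 0.1082, 0.3273]
ee_rot: [-3.138, -0.001, 1.838]
wrist_force: [0.2, 0.4, -1.5]
width: 0.0436
finger_force: 30.0
```

Call:
play_rows(translation=[[0,0,0.07],[0,0,0.07],[0,0,0]], twist=[[0,0,0],[0,0,0],[0,0,0]], gripper=[-1,-1,-1])

```text
time: 17.5
tool_pos: [0.5609, 0.1087, 0.3246]
ee_rot: [3.139, -0.001, 1.838]
wrist_force: [-0.2, 3.2, 1.0]
width: 0.0439
finger_force: 30.0
```

Call:
play_rows(translation=[[0,0,0.05],[0,0,0]], twist=[[0,0,0],[0,0,0]], gripper=[-1,-1])

```text
time: 17.7
tool_pos: [0.5608, 0.1087, 0.3224]
ee_rot: [3.139, -0.001, 1.838]
wrist_force: [-0.7, 4.0, 3.4]
width: 0.044
finger_force: 30.0
```

```bash
python3 - <<'E'
from h import *
for _ in range(2):
    snap('side','side2.png'); o=robot.get_obs(); print(o['tool_pos'],o['wrist_force'].round(1),o['wrist_torque'].round(2))
a=np.radians(15.3); print('in tub axes',o['wrist_force'][:2]@[[np.cos(a),-np.sin(a)],[np.sin(a),np.cos(a)]])
im=cv2.imread('pics/side2.png')[195:285,170:260]; cv2.imwrite('pics/c4.png',cv2.resize(im,(720,600),interpolation=cv2.INTER_LANCZOS4))
E
```

```text
[0.56085383 0.10862866 0.32238161] [-0.2  4.6  2.8] [ 0.54 -0.09 -0.02]
[0.56086586 0.10854922 0.32234016] [-0.   3.6  3.2] [ 0.51 -0.14  0.06]
in tub axes [0.90927645 3.46595643]
```

View pics/c4.png

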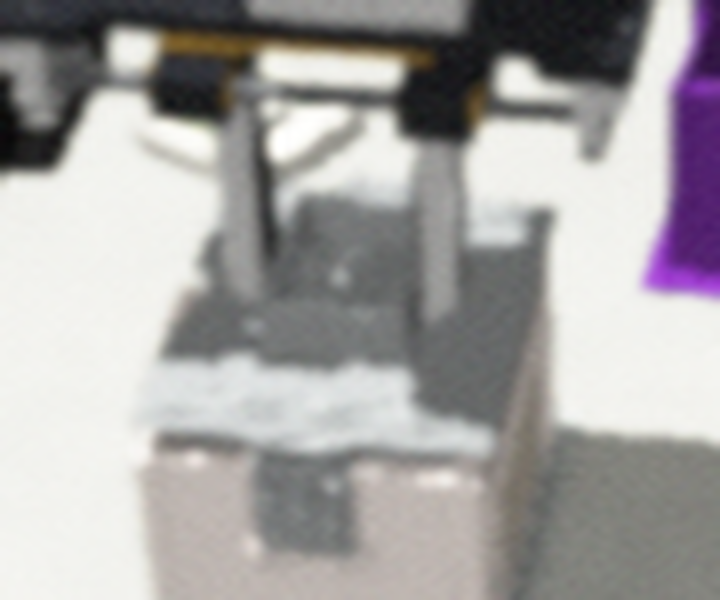

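Call:
play_rows(translation=[[0.05,0,0],[0.04,0,0],[0,0,0.05],[0,0,0.05],[0,0,0]], twist=[[0,0,0],[0,0,0],[0,0,0],[0,0,0],[0,0,0]], gripper=[-1,-1,-1,-1,-1])

```text
time: 18.3
tool_pos: [0.5601, 0.111, 0.3188]
ee_rot: [3.139, 0.002, 1.837]
wrist_force: [0.2, 0.4, 6.4]
width: 0.0436
finger_force: 30.0
```

```bash
cat >s.py <<'E'
from h import *
o=robot.get_obs(); a=np.radians(15.3); M=[[np.cos(a),-np.sin(a)],[np.sin(a),np.cos(a)]]
print(o['tool_pos'],'F tub',(o['wrist_force'][:2]@M).round(1),o['wrist_force'][2].round(1),'M tub',(o['wrist_torque'][:2]@M).round(2),o['wrist_torque'][2].round(2),'tilt',np.degrees(Ro.from_euler('xyz',o['ee_rot']).as_matrix()[:2,2]).round(2),np.degrees(o['ee_rot'][2]).round(1))
E
python3 s.py
```

```text
[0.56013523 0.11103909 0.31880084] F tub [0.3 0.3] 6.4 M tub [-0.05 -0.14] -0.0 tilt [ 0.16 -0.08] 105.3
```

Call:
play_rows(translation=[[0,0,0.05],[0,0,0.05],[0,0,0]], twist=[[0,0,0],[0,0,0],[0,0,0]], gripper=[-1,-1,-1])

```text
time: 18.6
tool_pos: [0.5603, 0.1111, 0.3166]
ee_rot: [3.137, 0.002, 1.837]
wrist_force: [-1.9, 0.8, 11.1]
width: 0.0441
finger_force: 30.0
```

```bash
python3 s.py
```

```text
[0.56032816 0.11106177 0.31657322] F tub [-1.6  1.2] 11.1 M tub [0.04 0.09] 0.01 tilt [ 0.29 -0.06] 105.3
```

Call:
play_rows(translation=[[0,0,0.05],[0,0,0.05],[0,0,0]], twist=[[0,0,0],[0,0,0],[0,0,0]], gripper=[-1,-1,-1])

```text
time: 18.9
tool_pos: [0.5602, 0.1119, 0.3109]
ee_rot: [3.138, -0.001, 1.838]
wrist_force: [1.2, 3.1, 6.8]
width: 0.0437
finger_force: 30.0
```

```bash
python3 s.py
```

```text
[0.56016036 0.11185701 0.3109074 ] F tub [2.  2.7] 6.8 M tub [ 0.69 -0.24] 0.02 tilt [0.18 0.08] 105.3
```

Call:
play_rows(translation=[[0,0,0.05],[0,0,0.05],[0,0,0.05],[0,0,0]], twist=[[0,0,0],[0,0,0],[0,0,0],[0,0,0]], gripper=[-1,-1,-1,-1])

```text
time: 19.3
tool_pos: [0.5599, 0.1115, 0.3094]
ee_rot: [3.137, 0.001, 1.838]
wrist_force: [-6.1, 0.2, 22.3]
width: 0.0439
finger_force: 30.0
```

```bash
python3 s.py
```

```text
[0.55990774 0.11154312 0.30941393] F tub [-5.8  1.8] 22.3 M tub [0.58 1.33] 0.04 tilt [0.29 0.02] 105.3
```

Call:
play_rows(translation=[[0,-0.03,0],[0,0,0.03],[0,0,0],[0,0,0]], twist=[[0,0,0],[0,0,0],[0,0,0],[0,0,0]], gripper=[-1,-1,-1,-1])

```text
time: 19.7
tool_pos: [0.5593, 0.1114, 0.3093]
ee_rot: [3.133, 0.001, 1.838]
wrist_force: [-3.1, 2.0, 24.8]
width: 0.0439
finger_force: 30.1
```

```bash
python3 s.py; python3 - <<'E'
from h import *
I=[]
for n in('side','top'):
    snap(n,n+'3.png')
    for k in('collar','notch','clip_left','clip_right','rib'):
        print(n,k,[(np.round(d['centre'],3),round(d['score'],2)) for d in robot.spot_point(k,n) if abs(d['centre'][1]-.11)<.1] if 'clip' not in k else '')
    c=proj(n,[.56,.108,.11])[0].astype(int)
    I.append(cv2.resize(cv2.imread(f'pics/{n}3.png')[c[1]-40:c[1]+40,c[0]-40:c[0]+40],(400,400),interpolation=cv2.INTER_LANCZOS4))
cv2.imwrite('pics/c5.png',np.hstack(I))
E
python3 s.py
```

```text
[0.55927578 0.11140662 0.30933915] F tub [-2.5  2.8] 24.8 M tub [0.57 1.15] -0.01 tilt [0.49 0.05] 105.3
side collar [(array([0.56 , 0.106, 0.133]), 0.72)]
side notch [(array([0.609, 0.119, 0.107]), 0.91)]
side clip_left 
side clip_right 
side rib [(array([0.615, 0.119, 0.112]), 0.66)]
top collar [(array([0.565, 0.108, 0.134]), 0.74)]
top notch [(array([0.605, 0.118, 0.101]), 0.57)]
top clip_left 
top clip_right 
top rib [(array([0.609, 0.119, 0.114]), 0.84)]
[0.55926219 0.1114057  0.30932419] F tub [-3.   2.4] 23.8 M tub [0.56 1.13] 0.1 tilt [0.49 0.05] 105.3
```

View pics/c5.png

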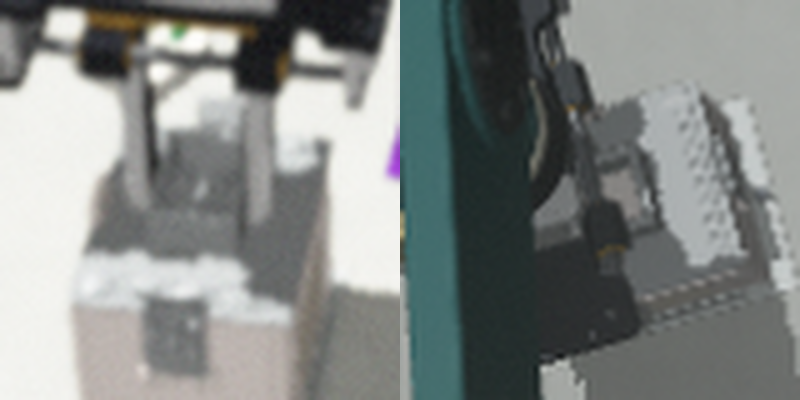

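Call:
play_rows(translation=[[0,0.03,0],[0,0,0.02],[0,0,0]], twist=[[0.1,0,0],[0,0,0],[0,0,0]], gripper=[-1,-1,-1])

```text
time: 20.4
tool_pos: [0.5607, 0.1118, 0.3092]
ee_rot: [3.141, 0.001, 1.838]
wrist_force: [-3.4, 1.5, 24.4]
width: 0.0439
finger_force: 30.0
```

```bash
python3 s.py
```

```text
[0.56070086 0.11178572 0.30915454] F tub [-2.9  2.3] 24.4 M tub [0.51 0.63] -0.04 tilt [ 0.05 -0.07] 105.3
```

```bash
python3 -c "
from bench import robot
print(robot.close_job())"
```

```text
the job is handed in; nothing more can be done
None
```

The lid is on the white sharps container with its notch over the rib, level and at its home height. I handed the job in with the gripper still holding it down at about 24 N. The push dropped as the edge passed the hooks, and the near clip looks hooked in the last picture. The far clip was not clearly visible. I had to set the lid down once and regrip it, because the last joint could not make the whole turn in one go.

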